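# Open the active door, then free the bolted one

## Task

A wide tray is to go into the low white bench cabinet later, so get its double doors ready: swing the right-hand door as you face them (the active one, with the metal cover that reaches over its neighbour) wide open first, and only then lift the flush bolt of the left-hand door right up by its round knob, so that this door is no longer bolted. Leave the right-hand door wide open and the bolt up.

Things in the scene. Friction and masses are not known exactly. Their poses are not given: they have to be found in the camera images.
- active_pull (a point): Grip point on the right-hand (active) white door's pull: an upright round steel post, diameter 14 mm, free-standing 55 mm off the door, held by a foot 100 mm lower; point on its axis, 21 mm below its top (226 mm over the table). Axes turn with the door: z up, y along it from hinge to meeting edge, x from post into door. The left door, bolted, has the same post 130 mm to the left.
- active_door (a joint): Active door's angle, rad: 0 shut, grows as it swings to the robot (anticlockwise from above), stop 1.75; starts 0 to 0.12, about 1 N moves it, stays where left; 1.2 is wide open. Upright hinge line at x +55, y -125 mm from active_pull in its axes. Door 190 mm wide, top at 170 mm. Its aluminium cover (top 228 mm) begins 30 mm beside the post, overhangs the left door by 50 mm and hides the bolt knob until opened.
- bolt_knob (a point): Centre of the flush bolt's round steel knob: upright cylinder, diameter 20 mm, 30 mm high, on an 8 mm rod running down inside the left door, 22 mm from the meeting edge. With the bolt down it spans 186 to 216 mm over the table; door's top edge at 170 mm, cabinet top behind it at 165 mm. Axes: z up, x into the cabinet, y to the left along the doors.
- bolt (a joint): Height by which the bolt is lifted, m: 0 down (left door bolted) to 0.030 fully up (stop). Starts at 0 to 0.003. It slides straight up with about 3 N and stays where it is left.

How it is judged:
On the way, in this order (a step that is already met when the one before it is completed fails the run):
1. the active door is swung wide open (1.05 rad or more) with the bolt still down (lifted under 8 mm) (value of joint active_door above 1.05 rad and value of joint bolt below 0.008 m), for 0.2 s.
2. the bolt is lifted by 20 mm or more while the active door stands wide open (value of joint bolt above 0.02 m and value of joint active_door above 1.05 rad), for 0.2 s.
At the end, for the whole second after the job is handed in: The active door stands still at 1.05 rad (60 degrees) or more, and the bolt is up by 20 mm or more (all of step 2 and velocity of joint active_door between -0.05 and 0.05 rad/s); the robot touches nothing.
It fails at once if the bolt is lifted by more than 10 mm while the active door is less than 0.9 rad open (value of joint bolt above 0.01 m and value of joint active_door below 0.9 rad).
It also fails if it takes over 42 s, if anything falls off the work surface, if the arm or the gripper's body presses on something with over 40 N, if the wrist force passes 120 N, or if a joint passes its speed limit or range.

## Robot

A 6-joint arm with a two-finger parallel gripper is mounted at the origin on the work surface. World frame = base frame: x ahead of the robot, y to its left, z up, the work surface at z = 0. Lengths are in m, angles in rad, forces in N, time in s.
With the tool pointing down it reaches from about 0.35 to 0.725 m from the base axis. Payload 4.3 kg.
Tool frame: the origin (TCP) lies midway between the tips of the shut fingers; the grasp point (between the pads) lies 19 mm behind it; z points along the fingers, y is the direction in which the jaws open and shut (so a half turn about z gives the same grasp; the last joint's range is limited). The gripper opens to 85 mm and grips with 20 to 120 N. Pads are 22 mm wide; open, the fingers measure 114 mm over their backs; the gripper's body (76 mm by 85 mm) begins 54 mm behind the grasp point. The pads swing forward as they close: fully open they stand 13 mm farther back than shut.
Start: joints at [1.008, 0.377, 0.081, 1.274, 0, 1.46], TCP at [0.252, 0.517, 0.231] pointing down, gripper open.
Joint ranges: [-2.72, 2.72], [-0.84, 1.66], [-1.02, 1.22], [-1.77, 2.12], [-1.37, 1.28], [-3.14, 3.14]. Speed limits (rad/s): [2.57, 2.57, 3.14, 3.14, 3.14, 3.14].

## Interface

Orientations are given as [roll, pitch, yaw] about the fixed x, y, z axes, in that order (R = Rz(yaw) Ry(pitch) Rx(roll)).
In Python, from station import env gives the robot as it stands.
- The arm moves only by the shell command python3 -m creep 'ROWS' [OPENING] [FORCE]. ROWS is a JSON object of lists of equal length, an entry for each row: "delta_pos": the shift along the tool's x, y, z in mm, a list of three; "delta_rot": the turn, a rotation vector about the tool's x, y, z in rad, a list of three. A call has 1 to 10 rows; each row is the pose to reach, as a shift and turn from the pose commanded when the call began, along the tool's axes at that moment; what a row does not reach only later rows make up. A row lasts 1/8 s, in which the tool goes at most 62.5 mm and 10.7 degrees, less where a joint would pass 70% of its speed; a pose out of reach is approached as far as the arm can. A call with a gripper value outside its range is refused whole. OPENING is the opening in per cent of the stroke, from 0 (shut) to 100 (fully open), set as the call begins (- or left out, the last holds). The fingers move at their own pace and stop on an object; FORCE is the grip in N (left out, the last holds). Time passes only in rows, so rows that repeat a pose let the fingers close. It gives the time, the measured TCP pose, the force and the opening at its end, in the units of the state.
- env.observe(): the state, without advancing time (a new reading comes with each control period).
- env.snapshot(name): name is "scene" or "top" or "wrist"; returns a dict with "pixels" (420x560x3 uint8, blue, green, red), "fx", "fy", "cx", "cy" (pixels), "k1" (the pictures are not rectified: a ray, as slopes to the right and down, at radius r is drawn at 1 + k1 r^2 times it, then the intrinsics apply), "xyz" and "rotation" of the camera in the world. Camera axes: x right, y down, z forward; pixel columns grow to the right and rows downward; lengths in m; the calibration is good to about 2 mm. A picture is of the moment at which its call begins. There is no depth.
- env.close_job(): hands the job in, once; it reports no verdict.
The state is a dict: "time": time; "qpos": joint angles; "qd": joint speeds; "effort": joint torques, N m; "tool_pos": TCP position; "ee_rot": TCP orientation; "contact_force": force on the tool from outside, world axes, zero at the start; "moment": the same for the moment, N m; "gripper_width": finger opening in m.
Only numpy, scipy, OpenCV 4.12 (cv2) and the standard library are available. Lean on these libraries where they do the work, as an engineer would, in place of code of your own. Each camera call takes 0.05 s, during which the arm holds its last target. There are 200 camera calls.

## Working session

There is one attempt and no reset: what is moved stays moved. The work goes in short steps, Python scripts to look and compute and a shell command to move; the robot and the scene stay as the last step left them, time stands still between calls to the robot, and variables do not carry over. Pictures are saved under pics/ and viewed, about 8 in all and at most 12, crops included, and the job is handed in when it is done.

```bash
ls; mkdir -p pics
cat > h.py <<'E'
import numpy as np, cv2
from station import env
from scipy.spatial.transform import Rotation as R
def snap(n,f):
    s=env.snapshot(n); cv2.imwrite('pics/'+f+'.png',np.asarray(s['pixels'])); return s
def rot(s):
    r=np.array(s['rotation'],float)
    return r if r.shape==(3,3) else R.from_euler('xyz',r).as_matrix()
def ray(s,u,v):
    K=np.array([[s['fx'],0,s['cx']],[0,s['fy'],s['cy']],[0,0,1.]])
    p=cv2.undistortPoints(np.array([[[u,v]]],float),K,np.array([s['k1'],0,0,0.]))[0,0]
    d=rot(s)@[p[0],p[1],1]; return np.array(s['xyz']),d/np.linalg.norm(d)
def onz(s,u,v,z):
    o,d=ray(s,u,v); return o+d*(z-o[2])/d[2]
def tri(rays):
    A=sum(np.eye(3)-np.outer(d,d) for o,d in rays); b=sum((np.eye(3)-np.outer(d,d))@o for o,d in rays)
    return np.linalg.solve(A,b)
E
python3 - <<'E'
from h import *
import pickle
S={}
for n in ['scene','top']:
    s=snap(n,n+'0'); S[n]=s; print(n,{k:v for k,v in s.items() if k!='pixels'})
pickle.dump(S,open('s0.pkl','wb'))
print(env.observe())
cv2.imwrite('pics/both.png',np.hstack([cv2.resize(np.asarray(S[n]['pixels']),(400,300)) for n in S]))
E
```

```text
pics
scene {'fx': 447.1688792591903, 'fy': 447.1688792591903, 'cx': 284.2670570412878, 'cy': 211.72657965091113, 'k1': 0.015210625415828266, 'xyz': array([0.59637897, 0.14975944, 0.73983108]), 'rotation': array([-2.79556117e+00,  2.72782299e-03, -3.04035094e+00])}
top {'fx': 446.5436330076496, 'fy': 446.5436330076496, 'cx': 287.2150124757559, 'cy': 214.63236212659933, 'k1': -0.00594467511360532, 'xyz': array([ 0.48689544, -0.04539594,  0.77075297]), 'rotation': array([-2.9330444 ,  0.0042596 , -1.70683496])}
{'time': 0.1, 'qpos': array([1.00775507e+00, 3.78009690e-01, 7.97827726e-02, 1.27440294e+00,
       4.51429372e-05, 1.46047258e+00]), 'qd': array([-0.00125531, -0.00120075,  0.00291693,  0.00068303, -0.00126918,
        0.00089741]), 'effort': array([ 2.50336278e-03, -4.64694428e+01,  2.70582390e+01,  1.20280424e-02,
       -1.25949337e-04,  6.87248999e-06]), 'tool_pos': array([0.25119492, 0.51658646, 0.23045208]), 'ee_rot': array([-3.13977524e+00, -2.46740647e-04,  2.68887488e+00]), 'contact_force': array([0.09505709, 0.56227223, 1.19285826]), 'moment': array([0.02213429, 0.0063382 , 0.01307894]), 'gripper_width': 0.08554403678503145}
```

View pics/scene0.png

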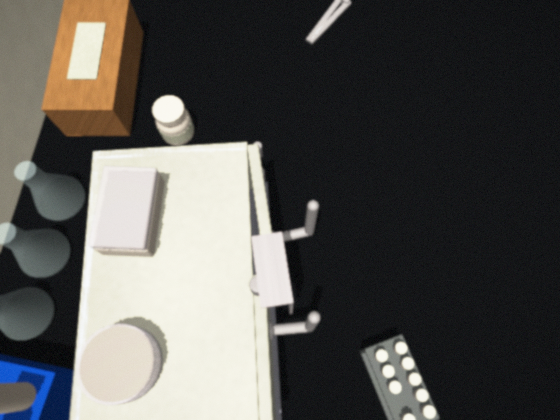

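View pics/top0.png

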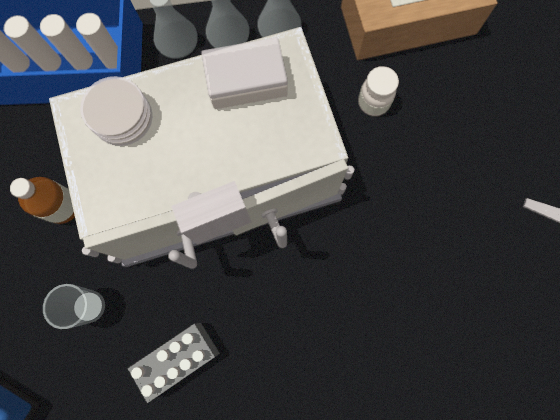

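Run:
```python
from h import *
import pickle
S=pickle.load(open('s0.pkl','rb'))
s,t=S['scene'],S['top']
for nm,a,b in [('act',(314,205),(281,239)),('left',(314,317),(177,258)),('hingecap',(257,147),(349,171))]:
    print(nm,onz(s,*a,.247).round(4),onz(t,*b,.247).round(4),tri([ray(s,*a),ray(t,*b)]).round(4))
c=[np.asarray(s['pixels'])[170:350,230:340],np.asarray(t['pixels'])[150:280,70:360]]
cv2.imwrite('pics/c1.png',np.hstack([cv2.resize(c[0],(330,540),interpolation=2),cv2.copyMakeBorder(cv2.resize(c[1],(464,208),interpolation=2),0,332,0,0,0)]))
# crop coordinates: scene x3 from (230,170); top x1.6 from (70,150)
print('knob',onz(s,254,284,.216),onz(t,195,196,.216))
print('front cover corners z.228',[onz(s,*p,.228).round(3) for p in [(283,234),(292,304),(252,237),(260,306)]],[onz(t,*p,.228).round(3) for p in [(174,208),(181,238),(241,186),(249,213)]])
```

```text
act [ 0.5817 -0.0388  0.247 ] [ 0.5688 -0.0469  0.247 ] [ 0.5773 -0.0487  0.2159]
left [0.5716 0.09   0.247 ] [0.563  0.0773 0.247 ] [0.5691 0.0858 0.2095]
hingecap [ 0.6578 -0.1081  0.247 ] [ 0.6408 -0.1405  0.247 ] [ 0.6694 -0.1582  0.1508]
knob [0.64318124 0.05548897 0.216     ] [0.64388187 0.05488573 0.216     ]
front cover corners z.228 [array([ 0.615, -0.005,  0.228]), array([0.596, 0.076, 0.228]), array([0.651, 0.002, 0.228]), array([0.632, 0.082, 0.228])] [array([0.629, 0.08 , 0.228]), array([0.59 , 0.075, 0.228]), array([ 0.645, -0.006,  0.228]), array([ 0.61 , -0.012,  0.228])]
```

View pics/c1.png

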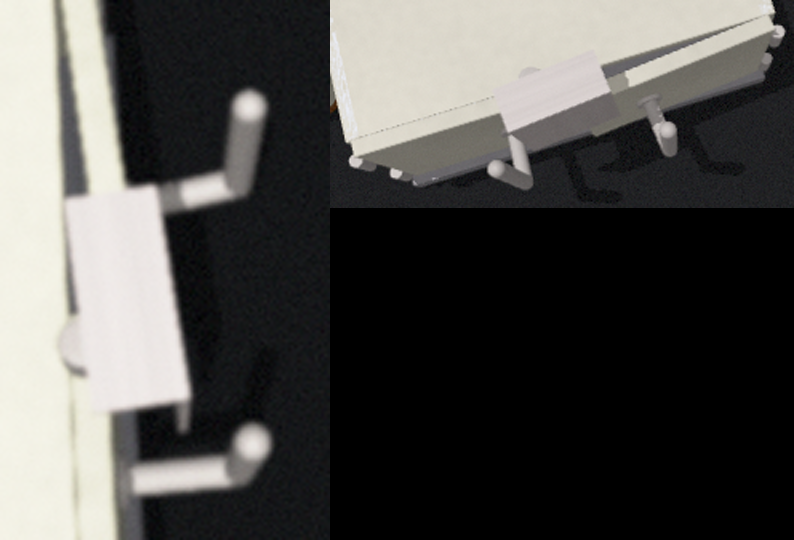

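Run:
```python
from h import *
import pickle
S=pickle.load(open('s0.pkl','rb'))
s,t=S['scene'],S['top']
P={}
for nm,a,b in [('act',(313.3,204.5),(281,231.5)),('left',(314,317),(174,255.5))]:
    x=onz(s,*a,.247);y=onz(t,*b,.247);P[nm]=(x+y)/2
    print(nm,x.round(4),y.round(4),tri([ray(s,*a),ray(t,*b)]).round(4))
a,l=P['act'][:2],P['left'][:2]
print('dist',np.linalg.norm(a-l))
# cover edge dir -> active-door y dir
k=(onz(s,254,284,.216)+onz(t,195,196,.216))[:2]/2
yd=np.array([-.19,.82]);yd/=np.linalg.norm(yd)
for th in np.linspace(0,.15,4):
  # doors direction psi: solve: left post = L frame. hinge H; closed y axis u
  best=min(((np.hypot(*(a+np.array([np.sin(p+th),np.cos(p+th)])*-.125*1-0)),p) for p in [0]),default=0)
from scipy.optimize import least_squares
def f(v):
    hx,hy,p,th=v
    Y=lambda q:np.array([-np.sin(q),np.cos(q)]);X=lambda q:np.array([np.cos(q),np.sin(q)])
    H=np.array([hx,hy]); A=H-.055*X(p+th)+.125*Y(p+th); L=H-.055*X(p)+.255*Y(p)
    return np.r_[A-a,L-l,[(v[2]+v[3]-np.arctan2(.19,.82))*.05]]
for p0 in [.15]:
  r=least_squares(f,[.66,-.15,p0,.05]);print(r.x,r.fun)
```

```text
act [ 0.5826 -0.0393  0.247 ] [ 0.5777 -0.0481  0.247 ] [ 0.5818 -0.0483  0.2235]
left [0.5716 0.09   0.247 ] [0.5665 0.0806 0.247 ] [0.5703 0.0868 0.2211]
dist 0.1294780729367172
[ 0.65953685 -0.15720992  0.14483867  0.05482426] [ 0.0007062  -0.00189183 -0.0007062   0.00189183 -0.00140132]
```

```bash
cat >> h.py <<'E'
def to(p,yaw):
    o=env.observe(); R0=R.from_euler('xyz',o['ee_rot']); Rt=R.from_euler('xyz',[np.pi,0,yaw])
    print('dpos mm',(R0.inv().apply(np.array(p)-o['tool_pos'])*1000).round(1),'drot',(R0.inv()*Rt).as_rotvec().round(3))
E
python3 - <<'E'
from h import *
import pickle
S=pickle.load(open('s0.pkl','rb'))
s,t=S['scene'],S['top']
P={}
for nm,a,b in [('act',(313.3,204.5),(281,231.5)),('left',(314,317),(174,255.5))]:
    x=onz(s,*a,.226);y=onz(t,*b,.226);P[nm]=(x+y)/2
    print(nm,x.round(4),y.round(4))
a,l=P['act'][:2],P['left'][:2]
from scipy.optimize import least_squares
def f(v):
    Y=lambda q:np.array([-np.sin(q),np.cos(q)]);X=lambda q:np.array([np.cos(q),np.sin(q)])
    H=v[:2];p,th=v[2:]; A=H-.055*X(p+th)+.125*Y(p+th); L=H-.055*X(p)+.255*Y(p)
    return np.r_[A-a,L-l,[(p+th-np.arctan2(.19,.82))*.05]]
r=least_squares(f,[.66,-.15,.15,.05]);print(r.x,r.fun)
to([*a,.32],np.pi/2+r.x[2]+r.x[3])
E
```

```text
act [ 0.582  -0.0474  0.226 ] [ 0.5813 -0.0482  0.226 ]
left [0.5705 0.0875 0.226 ] [0.5697 0.0856 0.226 ]
[ 0.66350594 -0.15706249  0.15378049  0.07452535] [-1.48002509e-05  3.85739518e-05  1.48040339e-05 -3.85808452e-05
  3.08262391e-05]
dpos mm [-544.  -363.1  -89. ] drot [-0.002  0.001  0.89 ]
```

```bash
python3 -m creep '{"delta_pos":[[0,0,-60],[0,0,-90],[-50,-33,-90],[-100,-67,-90],[-150,-100,-90],[-200,-133,-90],[-250,-167,-90],[-300,-200,-90],[-350,-233,-90],[-400,-267,-90]],"delta_rot":[[0,0,0],[0,0,0.1],[0,0,0.2],[0,0,0.3],[0,0,0.4],[0,0,0.5],[0,0,0.6],[0,0,0.7],[0,0,0.8],[0,0,0.89]]}' 55
python3 - <<'E'
from h import *
to([.5816,-.0478,.32],np.pi/2+.228)
E
```

```text
time: 1.35
tool_pos: [0.4949, 0.1002, 0.321]
ee_rot: [-3.141, -0.0, 1.796]
contact_force: [1.5, 0.9, -0.1]
gripper_width: 0.0469
dpos mm [-163.6   51.5    0.9] drot [-0.    -0.    -0.003]
```

```bash
python3 -m creep '{"delta_pos":[[-50,16,0],[-100,32,0],[-140,44,0],[-164,52,0],[-164,52,0],[-164,52,0]],"delta_rot":[[0,0,0],[0,0,0],[0,0,0],[0,0,0],[0,0,0],[0,0,0]]}'
python3 - <<'E'
from h import *
s=snap('wrist','w1'); print({k:v for k,v in s.items() if k!='pixels'})
to([.5816,-.0478,.186],np.pi/2+.228)
E
```

```text
time: 2.1
tool_pos: [0.5816, -0.0454, 0.321]
ee_rot: [-3.141, -0.001, 1.799]
contact_force: [-0.1, -0.3, 0.2]
gripper_width: 0.0465
{'fx': 366.40568784715947, 'fy': 366.40568784715947, 'cx': 280.3488249169812, 'cy': 210.9255386174264, 'k1': 0.003368611559777751, 'xyz': array([0.56749139, 0.01997384, 0.46381781]), 'rotation': array([2.87323150e+00, 6.99693581e-04, 2.28951700e-01])}
dpos mm [ -2.8  -0.6 135.3] drot [-0.    -0.001  0.001]
```

View pics/w1.png

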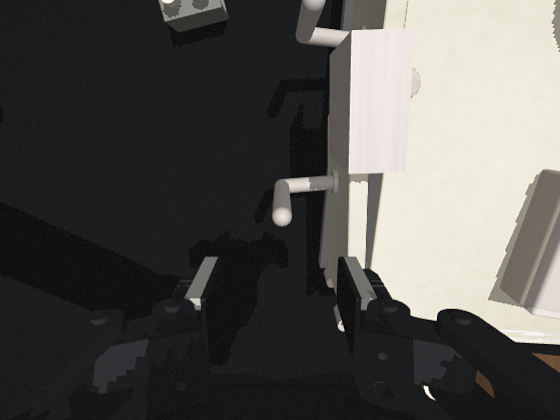

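```bash
python3 -m creep '{"delta_pos":[[-3,0,40],[-3,0,80],[-3,0,110],[-3,0,130],[-3,0,135],[-3,0,135]],"delta_rot":[[0,0,0],[0,0,0],[0,0,0],[0,0,0],[0,0,0],[0,0,0]]}' && python3 -m creep '{"delta_pos":[[0,0,0],[0,0,0],[0,0,0],[0,0,0],[0,0,0],[0,0,0]],"delta_rot":[[0,0,0],[0,0,0],[0,0,0],[0,0,0],[0,0,0],[0,0,0]]}' 0 25
python3 - <<'E'
from h import *
H=np.array([.6635,-.1571]);q0=.2283;o=env.observe()
R0=R.from_euler('xyz',o['ee_rot']);p=o['tool_pos'];A0=p[:2]
print(np.hypot(*(A0-H)))
for d in np.arange(.1,1.31,.1):
    c=R.from_rotvec([0,0,d]).as_matrix()[:2,:2]; A=H+c@(A0-H)
    print(round(d,2),(R0.inv().apply([*(A-A0),0])*1000).round(1))
E
```

```text
time: 2.9
tool_pos: [0.5827, -0.0483, 0.1869]
ee_rot: [3.141, -0.0, 1.8]
contact_force: [0.1, -0.4, 0.4]
gripper_width: 0.0471
time: 3.65
tool_pos: [0.5835, -0.0489, 0.1875]
ee_rot: [3.139, 0.0, 1.799]
contact_force: [-1.0, 1.2, 5.9]
gripper_width: 0.0132
0.13454346825235824
0.1 [ -6.  -12.1  -0. ]
0.2 [-13.1 -23.5  -0. ]
0.3 [-21.3 -34.1  -0.1]
0.4 [-30.6 -43.9  -0.1]
0.5 [-40.7 -52.7  -0.1]
0.6 [-51.7 -60.4  -0.1]
0.7 [-63.5 -67.   -0.1]
0.8 [-75.8 -72.4  -0.1]
0.9 [-88.6 -76.5  -0.1]
1.0 [-1.017e+02 -7.930e+01 -1.000e-01]
1.1 [-1.151e+02 -8.080e+01 -1.000e-01]
1.2 [-1.285e+02 -8.100e+01 -1.000e-01]
1.3 [-1.419e+02 -7.980e+01 -1.000e-01]
```

```bash
python3 -m creep '{"delta_pos":[[-6,-12,0],[-13,-23.5,0],[-21,-34,0],[-30.5,-44,0],[-40.5,-52.5,0],[-51.5,-60.5,0],[-51.5,-60.5,0]],"delta_rot":[[0,0,-0.1],[0,0,-0.2],[0,0,-0.3],[0,0,-0.4],[0,0,-0.5],[0,0,-0.6],[0,0,-0.6]]}'
python3 - <<'E'
from h import *
H=np.array([.6635,-.1571]);o=env.observe()
R0=R.from_euler('xyz',o['ee_rot']);p=o['tool_pos'];A0=p[:2]
print(np.hypot(*(A0-H)),o['contact_force'],o['moment'])
for d in np.arange(.1,.81,.1):
    c=R.from_rotvec([0,0,d]).as_matrix()[:2,:2]; A=H+c@(A0-H)
    print(round(d,2),(R0.inv().apply([*(A-A0),0])*1000).round(1))
E
```

```text
time: 4.53
tool_pos: [0.5381, -0.1151, 0.1875]
ee_rot: [3.14, 0.006, 2.397]
contact_force: [5.0, -3.1, 1.1]
gripper_width: 0.0129
0.1322323760426617 [ 4.95247397 -3.14827845  1.12625969] [-0.41728916 -0.84407056 -0.06806575]
0.1 [ -6.  -11.8   0. ]
0.2 [-13.1 -22.9   0. ]
0.3 [-21.3 -33.3   0.1]
0.4 [-30.6 -42.7   0.1]
0.5 [-40.7 -51.3   0.2]
0.6 [-51.6 -58.7   0.2]
0.7 [-63.2 -65.1   0.3]
0.8 [-75.3 -70.2   0.3]
```

```bash
python3 -m creep '{"delta_pos":[[-6,-12,0],[-13.5,-23,0],[-22,-33,0],[-31,-42.5,0],[-41.5,-51,0],[-52.5,-58,0],[-60,-62,0],[-60,-62,0],[-60,-62,0]],"delta_rot":[[0,0,-0.1],[0,0,-0.2],[0,0,-0.3],[0,0,-0.4],[0,0,-0.5],[0,0,-0.6],[0,0,-0.66],[0,0,-0.66],[0,0,-0.66]]}'
python3 - <<'E'
from h import *
s=snap('scene','s2'); snap('top','t2')
E
```

```text
time: 5.65
tool_pos: [0.5391, -0.1995, 0.1874]
ee_rot: [-3.14, 0.003, 3.057]
contact_force: [3.1, 0.0, 6.2]
gripper_width: 0.0132
```

View pics/s2.png

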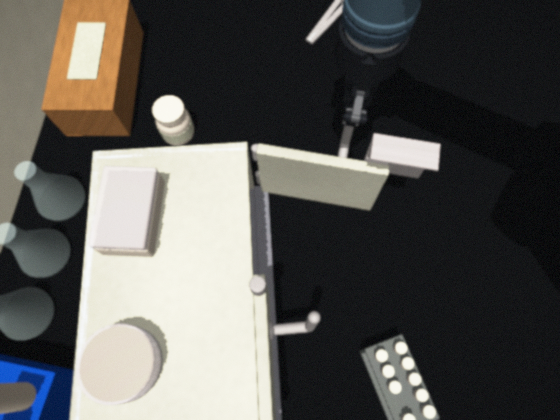

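```bash
python3 -m creep '{"delta_pos":[[0,0,0],[0,0,0],[0,0,0],[0,0,0],[0,0,-20],[0,0,-60],[0,0,-100],[0,0,-130],[0,0,-130]],"delta_rot":[[0,0,0],[0,0,0],[0,0,0],[0,0,0],[0,0,0],[0,0,0],[0,0,0],[0,0,0],[0,0,0]]}' 55
python3 - <<'E'
from h import *
to([.641,.054,.32],3.295)
E
```

```text
time: 6.88
tool_pos: [0.5391, -0.1997, 0.3189]
ee_rot: [-3.14, 0.005, 3.059]
contact_force: [0.2, -0.2, 0.5]
gripper_width: 0.0473
dpos mm [-80.6 261.2  -1.2] drot [-0.003  0.005 -0.236]
```

```bash
python3 -m creep '{"delta_pos":[[-15,50,0],[-31,100,0],[-46,150,0],[-62,200,0],[-75,240,0],[-81,261,0],[-81,261,0],[-81,261,0]],"delta_rot":[[0,0,-0.04],[0,0,-0.08],[0,0,-0.12],[0,0,-0.16],[0,0,-0.2],[0,0,-0.236],[0,0,-0.236],[0,0,-0.236]]}'
python3 - <<'E'
from h import *
s=snap('wrist','w3'); import pickle; pickle.dump(s,open('w3.pkl','wb'))
E
```

```text
time: 7.88
tool_pos: [0.6397, 0.0537, 0.3153]
ee_rot: [-3.141, -0.002, -2.989]
contact_force: [-0.3, 0.6, 0.2]
gripper_width: 0.0468
```

View pics/w3.png

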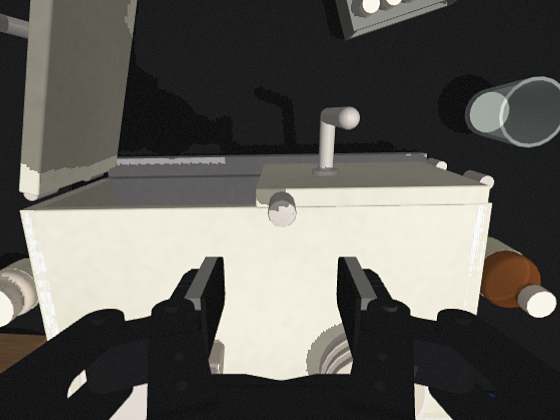

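Run:
```python
from h import *
import pickle
s=pickle.load(open('w3.pkl','rb'))
print(s['xyz'],onz(s,282,203,.216).round(4),onz(s,283,214,.186).round(4),onz(s,283,214,.216).round(4))
t=pickle.load(open('s0.pkl','rb'))
print(onz(t['scene'],258,284,.216).round(4))
w=np.asarray(s['pixels'])[170:240,240:330]
u=cv2.imread('pics/s2.png')[265:305,235:285]; v=cv2.imread('pics/t2.png')[175:225,165:225]
cv2.imwrite('pics/c3.png',np.hstack([cv2.resize(i,(260,240),interpolation=0) for i in (w,u,v)]))
```

```text
[0.57427937 0.04339001 0.45816406] [0.6342 0.0538 0.216 ] [0.6502 0.0572 0.186 ] [0.6418 0.0557 0.216 ]
[0.6385 0.055  0.216 ]
```

View pics/c3.png

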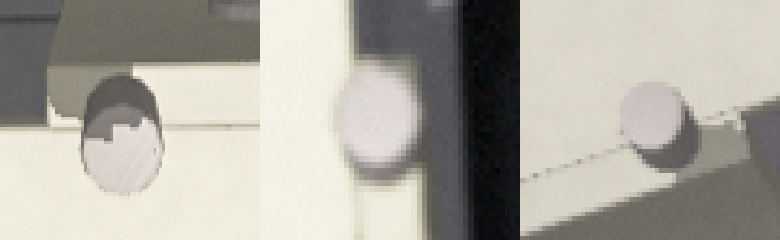

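```bash
python3 -m creep '{"delta_pos":[[0,1.5,40],[0,1.5,80],[0,1.5,110],[0,1.5,124],[0,1.5,128],[0,1.5,128]],"delta_rot":[[0,0,0],[0,0,0],[0,0,0],[0,0,0],[0,0,0],[0,0,0]]}' && python3 -m creep '{"delta_pos":[[0,0,0],[0,0,0],[0,0,0],[0,0,0],[0,0,0],[0,0,0]],"delta_rot":[[0,0,0],[0,0,0],[0,0,0],[0,0,0],[0,0,0],[0,0,0]]}' 0 40
```

```text
time: 8.68
tool_pos: [0.6405, 0.0555, 0.1894]
ee_rot: [-3.141, 0.002, -2.989]
contact_force: [0.2, -0.8, 1.3]
gripper_width: 0.047
time: 9.43
tool_pos: [0.6407, 0.055, 0.189]
ee_rot: [-3.14, 0.002, -2.989]
contact_force: [1.1, -5.3, 3.0]
gripper_width: 0.0188
```

```bash
python3 -m creep '{"delta_pos":[[0,0,-7],[0,0,-14],[0,0,-21],[0,0,-27],[0,0,-27],[0,0,-27],[0,0,-27]],"delta_rot":[[0,0,0],[0,0,0],[0,0,0],[0,0,0],[0,0,0],[0,0,0],[0,0,0]]}'
```

```text
time: 10.3
tool_pos: [0.6399, 0.0549, 0.2152]
ee_rot: [-3.14, -0.0, -2.989]
contact_force: [1.9, -5.2, 1.0]
gripper_width: 0.0187
```

```bash
python3 -m creep '{"delta_pos":[[0,0,0],[0,0,0],[0,0,0],[0,0,0],[0,0,0],[0,0,-30],[0,0,-70],[0,0,-110],[0,0,-110]],"delta_rot":[[0,0,0],[0,0,0],[0,0,0],[0,0,0],[0,0,0],[0,0,0],[0,0,0],[0,0,0],[0,0,0]]}' 55
python3 - <<'E'
from h import *
s=snap('wrist','w4'); snap('top','t4'); snap('scene','s4')
a,b=[cv2.imread(f'pics/{n}.png') for n in('w4','t4')]
cv2.imwrite('pics/c4.png',np.hstack([cv2.resize(a,(400,300)),cv2.resize(b,(400,300))]))
E
```

```text
time: 11.42
tool_pos: [0.6416, 0.0559, 0.3293]
ee_rot: [-3.141, 0.007, -2.988]
contact_force: [0.9, 0.2, 0.9]
gripper_width: 0.047
```

View pics/w4.png

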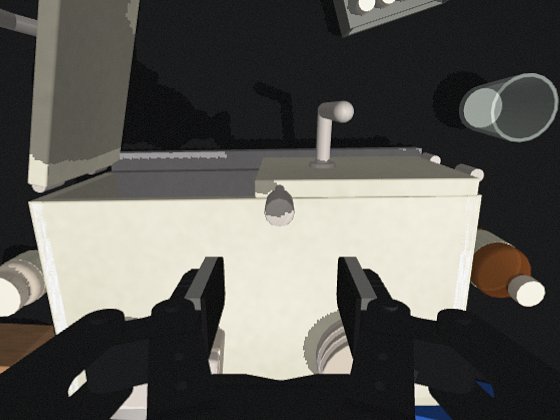

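Run:
```python
from h import *
s=env.snapshot('wrist'); im=np.asarray(s['pixels'])
print({z:onz(s,279.5,210,z).round(4)[:2] for z in(.216,.23,.242)})
# knob colour shift
v=cv2.imread('pics/t4.png')[165:235,155:235];v0=cv2.imread('pics/t2.png')[165:235,155:235];w=im[170:240,240:320]
cv2.imwrite('pics/c5.png',np.hstack([cv2.resize(i,(260,240),interpolation=0) for i in (w,v0,v)]))
```

```text
{0.216: array([0.6419, 0.0554]), 0.23: array([0.6381, 0.0548]), 0.242: array([0.6349, 0.0544])}
```

View pics/c5.png

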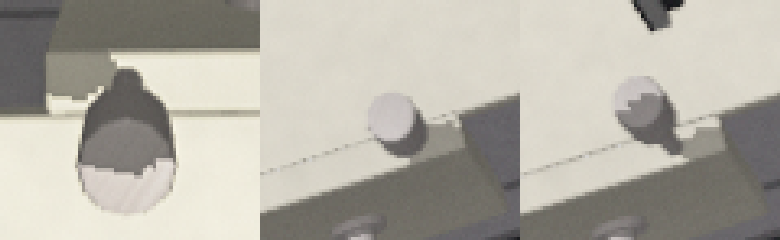

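Run:
```python
from h import *
s=env.snapshot('wrist');print(onz(s,279,218.7,.242).round(4),env.observe()['contact_force'],env.observe()['time'])
env.close_job()
```

```text
[0.64   0.0549 0.242 ] [-0.21705191 -1.43177666  0.09790719] 11.675
the job is handed in; nothing more can be done
```

The right-hand door is wide open and the left door's bolt is up. I handed the job in at 11.7 s; no verdict is reported.

- **Door:** I gripped the right-hand door's post and swung it to about 1.3 rad, judged from the tool's turn and arc. The last pictures show it still standing open there.
- **Bolt:** I then gripped the round knob and raised the tool 26 mm. After release, the rod shows below the knob. The last wrist view puts the knob's top at about 242 mm, up from 216 mm, at the same x and y as before.
- **Clearance:** at hand-in the gripper was open and about 80 mm above the knob. Contact force read about 1.4 N, close to the 0.5–1.5 N it showed in free air.

**Disagreement:** my first fix of the posts assumed their tops were at 247 mm, and the two camera views differed by about 9 mm. Reading the tops as 226 mm brought them within 2 mm, and I worked from that. In the last wrist check my first reading of the knob's top face was about 9 pixels too high, and the close-up crop corrected it.

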